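# Park the microscope objectives in order of length

## Robot

A 7-joint arm with a two-finger parallel gripper is mounted at the origin on the work surface. World frame = base frame: x ahead of the robot, y to its left, z up, the work surface at z = 0. Lengths are in m, angles in rad, forces in N, time in s.
With the tool pointing down it reaches from about 0.4 to 0.85 m from the base axis. Payload 10.4 kg.
Tool frame: the origin (TCP) lies between the finger pads; the fingertips stand 14 mm ahead of it and the grasp point (between the pads) lies 5 mm behind it; z points along the fingers, y is the direction in which the jaws open and shut (so a half turn about z gives the same grasp; the last joint's range is limited). The gripper opens to 87 mm and grips with 3 to 60 N. Pads are 19 mm wide; open, the fingers measure 117 mm over their backs; the gripper's body (75 mm by 190 mm) begins 51 mm behind the grasp point.
Start: joints at [-1.237, 0.332, -0.065, 1.46, 0.022, 1.35, -0.088], TCP at [0.218, 0.586, 0.237] pointing down, gripper open.
Joint ranges: [-2.6, 2.6], [-0.5, 2.12], [-1.47, 1.34], [0.16, 2.42], [-1.27, 4.41], [0.06, 2.06], [-2.6, 2.6]. Speed limits (rad/s): [2.22, 2.22, 2.79, 2.79, 3.14, 3.14, 3.14].

## Interface

Orientations are given as a unit quaternion [x, y, z, w].
In Python, from bench import readout, camera, calibration, order gives the robot as it stands.
- The arm moves only by the tool apply_moves, never from a script. Its argument "deltas" is a list of rows, each an object with "translation": the shift along the world's x, y, z in m, a list of three; "turn": the turn, a rotation vector about the world's x, y, z in rad, a list of three; "hand": the finger opening in m, from 0 to 0.087. A call has 1 to 5 rows; each row shifts and turns the pose as measured when the row begins; what a row does not reach is not made up. A row lasts 1/10 s, in which the tool goes at most 50 mm and 8.59 degrees, less where a joint would pass 70% of its speed; a pose out of reach is approached as far as the arm can. A call with a gripper value outside its range is refused whole. The fingers move at their own pace and stop on an object; "newtons" is the grip in N (left out, the last holds). Time passes only in rows, so rows that do not move let the fingers close. It gives the time, the measured TCP pose, the force and the opening at its end, in the units of the state.
- readout.read_state(): the state, without advancing time (a new reading comes with each control period).
- camera(name): name is "side" or "top" or "wrist"; returns the picture (420x560x3 uint8, red, green, blue); there is no depth.
- calibration(name): a dict with "fx", "fy", "cx", "cy" (pixels), "extrinsics" (4x4, takes a point from world to camera coordinates). Camera axes: x right, y down, z forward; pixel columns grow to the right and rows downward; lengths in m; the calibration is good to about 2 mm. A picture is of the moment at which its call begins: read the wrist's pose just before it. calibration takes no time and is no camera call; for the wrist camera it gives the pose at the moment of the call.
- order.close_job(): hands the job in, once; it reports no verdict.
The state is a dict: "time": time; "joint_positions": joint angles; "joint_vel": joint speeds; "joint_torque": joint torques, N m; "ee_pos": TCP position; "eef_rot": TCP orientation; "ft_force": force on the tool from outside, world axes, zero at the start; "torque": the same for the moment, N m; "width": finger opening in m.
Only numpy, scipy, OpenCV 4.12 (cv2) and the standard library are available. Lean on these libraries where they do the work, as an engineer would, in place of code of your own. Each camera call takes 0.05 s, during which the arm holds its last target. There are 200 camera calls.

## Task

Park the four microscope objectives upright in the four white dishes, one in each, in order of length along the row: the longest in the dish next to the oil bottle, then shorter and shorter towards the wipes carton. Set each one down in its dish without dropping it or knocking any over, and leave the oil bottle and the carton where they stand.

Things in the scene. Friction and masses are not known exactly. Their poses are not given: they have to be found in the camera images.
- obj_44_mid (a point): Centre (half-way up, on the axis) of the shortest microscope objective: a loose grey metal lens barrel standing upright on its dark thread end on the bench, 44 mm tall over all. The straight barrel is 34 mm in diameter from 6 to 32 mm above its underside; above it is a 12 mm tapered steel nose. Underside 22 mm below this point; z up along the axis; about 100 g.
- obj_57_mid (a point): Centre (half-way up, on the axis) of the second shortest microscope objective: a loose grey metal lens barrel standing upright on its dark thread end on the bench, 57 mm tall over all. The straight barrel is 34 mm in diameter from 6 to 45 mm above its underside; above it is a 12 mm tapered steel nose. Underside 28.5 mm below this point; z up along the axis; about 130 g.
- obj_70_mid (a point): Centre (half-way up, on the axis) of the second longest microscope objective: a loose grey metal lens barrel standing upright on its dark thread end on the bench, 70 mm tall over all. The straight barrel is 34 mm in diameter from 6 to 58 mm above its underside; above it is a 12 mm tapered steel nose. Underside 35 mm below this point; z up along the axis; about 160 g.
- obj_83_mid (a point): Centre (half-way up, on the axis) of the longest microscope objective: a loose grey metal lens barrel standing upright on its dark thread end on the bench, 83 mm tall over all. The straight barrel is 34 mm in diameter from 6 to 71 mm above its underside; above it is a 12 mm tapered steel nose. Underside 41.5 mm below this point; z up along the axis; about 190 g.
- dish_a: One of four identical off-white round parking dishes with a thin black liner in the recess, fixed in a row on a 3 mm thick blue-grey mat, about 85 mm from centre to centre and each a little out of line. Outside diameter 54 mm, 9 mm tall, round recess of 44 mm diameter with its floor 5 mm above the origin. Origin: centre of its underside, 3 mm above the bench; z up. The letter in its name says nothing about its place in the row.
- dish_b: One of four identical off-white round parking dishes with a thin black liner in the recess, fixed in a row on a 3 mm thick blue-grey mat, about 85 mm from centre to centre and each a little out of line. Outside diameter 54 mm, 9 mm tall, round recess of 44 mm diameter with its floor 5 mm above the origin. Origin: centre of its underside, 3 mm above the bench; z up. The letter in its name says nothing about its place in the row.
- dish_c: One of four identical off-white round parking dishes with a thin black liner in the recess, fixed in a row on a 3 mm thick blue-grey mat, about 85 mm from centre to centre and each a little out of line. Outside diameter 54 mm, 9 mm tall, round recess of 44 mm diameter with its floor 5 mm above the origin. Origin: centre of its underside, 3 mm above the bench; z up. The letter in its name says nothing about its place in the row.
- dish_d: One of four identical off-white round parking dishes with a thin black liner in the recess, fixed in a row on a 3 mm thick blue-grey mat, about 85 mm from centre to centre and each a little out of line. Outside diameter 54 mm, 9 mm tall, round recess of 44 mm diameter with its floor 5 mm above the origin. Origin: centre of its underside, 3 mm above the bench; z up. The letter in its name says nothing about its place in the row.
- oil: Small amber glass immersion-oil bottle with a black dropper cap, 38 mm in diameter, 82 mm tall, loose, standing at one end of the row of dishes (either end), about 87 mm from the centre of the nearest dish. Origin: centre of its underside. It stays where it is.
- wipes: Small loose carton of lens wipes, 70 x 50 mm, 45 mm tall (56 mm with the wipe sticking out), standing at the other end of the row, about 87 mm from the nearest dish. Origin: centre of its underside. It stays where it is.
Not all that is in view belongs to the job. Leave any purple or red look-alike of the part that bears obj_83_mid alone.

How it is judged:
At the end, for the whole second after the job is handed in: Each objective stands upright (within 0.08 rad) on the floor of a dish of its own, its axis within 10 mm of the dish's centre; counted from the oil bottle the lengths fall 83, 70, 57, 44 mm, the nth objective standing in the nth dish; all are released and at rest ((horizontal distance between obj_83_mid and dish_a below 0.01 m or horizontal distance between obj_83_mid and dish_b below 0.01 m or horizontal distance between obj_83_mid and dish_c below 0.01 m or horizontal distance between obj_83_mid and dish_d below 0.01 m) and horizontal distance between obj_83_mid and oil below 0.13 m and height (world z) of obj_83_mid between 0.0465 and 0.052 m and angle between each of obj_83_mid, obj_70_mid, obj_57_mid, obj_44_mid's own z axis and vertical below 0.08 rad and linear speed of each of obj_83, obj_70, obj_57, obj_44 below 0.01 m/s and contact force between each of obj_83, obj_70, obj_57, obj_44 and the fingers below 0.05 N and (horizontal distance between obj_70_mid and dish_a below 0.01 m or horizontal distance between obj_70_mid and dish_b below 0.01 m or horizontal distance between obj_70_mid and dish_c below 0.01 m or horizontal distance between obj_70_mid and dish_d below 0.01 m) and horizontal distance between obj_70_mid and oil between 0.13 and 0.215 m and height (world z) of obj_70_mid between 0.04 and 0.0455 m and (horizontal distance between obj_57_mid and dish_a below 0.01 m or horizontal distance between obj_57_mid and dish_b below 0.01 m or horizontal distance between obj_57_mid and dish_c below 0.01 m or horizontal distance between obj_57_mid and dish_d below 0.01 m) and horizontal distance between obj_57_mid and oil between 0.215 and 0.3 m and height (world z) of obj_57_mid between 0.0335 and 0.039 m and (horizontal distance between obj_44_mid and dish_a below 0.01 m or horizontal distance between obj_44_mid and dish_b below 0.01 m or horizontal distance between obj_44_mid and dish_c below 0.01 m or horizontal distance between obj_44_mid and dish_d below 0.01 m) and horizontal distance between obj_44_mid and oil above 0.3 m and height (world z) of obj_44_mid between 0.027 and 0.0325 m); the robot touches nothing.
It fails at once if the oil bottle or the wipes carton is moved more than 12 mm or tipped over (distance of any of oil, wipes from where it was at the start of the episode above 0.012 m or angle between any of oil, wipes's own z axis and vertical above 0.5 rad).
It fails at once if an objective is knocked over (leans more than 40 degrees) (angle between any of obj_44_mid, obj_57_mid, obj_70_mid, obj_83_mid's own z axis and vertical above 0.7 rad).
It fails at once if an objective is let go with its underside more than 35 mm above the bench (dropped) ((height (world z) of obj_44_mid above 0.057 m and contact force between obj_44 and the fingers below 0.01 N) or (height (world z) of obj_57_mid above 0.0635 m and contact force between obj_57 and the fingers below 0.01 N) or (height (world z) of obj_70_mid above 0.07 m and contact force between obj_70 and the fingers below 0.01 N) or (height (world z) of obj_83_mid above 0.0765 m and contact force between obj_83 and the fingers below 0.01 N)).
It also fails if it takes over 102 s, if anything falls off the work surface, if the arm or the gripper's body presses on something with over 40 N, if the wrist force passes 120 N, or if a joint passes its speed limit or range.

## Working session

There is one attempt and no reset: what is moved stays moved. The work goes in short steps, Python scripts to look and compute and a tool call to move; the robot and the scene stay as the last step left them, time stands still between calls to the robot, and variables do not carry over. Pictures are saved under pics/ and viewed, about 12 in all and at most 16, crops included, and the job is handed in when it is done.

Besides the shell and the picture viewer there is one more tool, called after "Emit:" in YAML: its name, and indented under it one key for each argument. apply_moves: Moves the arm, as the interface text tells. Its arguments: {"type":"object","properties":{"deltas":{"type":"array","items":{"type":"object","properties":{"translation":{"type":"array","items":{"type":"number"}},"turn":{"type":"array","items":{"type":"number"}},"hand":{"type":"number"}}}},"newtons":{"type":"number"}},"required":["deltas"]}

```bash
mkdir -p pics; ls; python3 - <<'E'
from bench import readout,camera,calibration
import cv2
s=readout.read_state();print({k:s[k] for k in('time','ee_pos','eef_rot','width')})
for n in('top','side'):
    c=calibration(n);print(n,c['fx'],c['cx'],c['cy'],c['extrinsics'])
    cv2.imwrite(f'pics/{n}0.png',camera(n)[:,:,::-1])
E
```

```text
pics
{'time': 0.0, 'ee_pos': array([0.21816101, 0.58530016, 0.23577397]), 'eef_rot': array([ 1.77433712e-01,  9.84132510e-01, -6.86795142e-04, -9.23199039e-05]), 'width': 0.08653782030397628}
top 394.6330091533958 282.8578247163511 214.20936884891353 [[ 0.02280705 -0.99869965 -0.04559433  0.02608746]
 [-0.99796769 -0.02002863 -0.0604925   0.56703714]
 [ 0.05950065  0.04688132 -0.99712678  0.75809946]
 [ 0.          0.          0.          1.        ]]
side 487.7984448101898 286.16178783690617 208.88414233277376 [[ 0.98506319 -0.17159757  0.01431004 -0.54761216]
 [-0.10445852 -0.66157365 -0.742569    0.12986459]
 [ 0.13689019  0.72998259 -0.66961668  0.75749226]
 [ 0.          0.          0.          1.        ]]
```

View pics/top0.png

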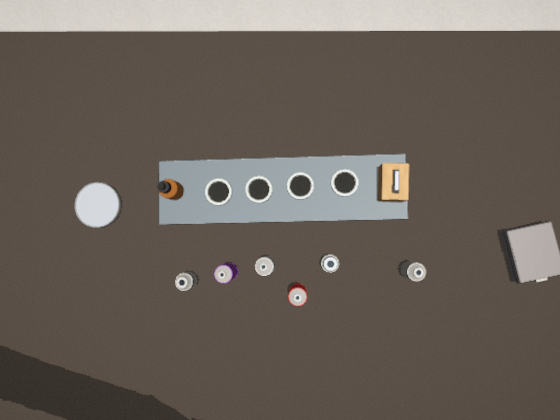

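View pics/side0.png

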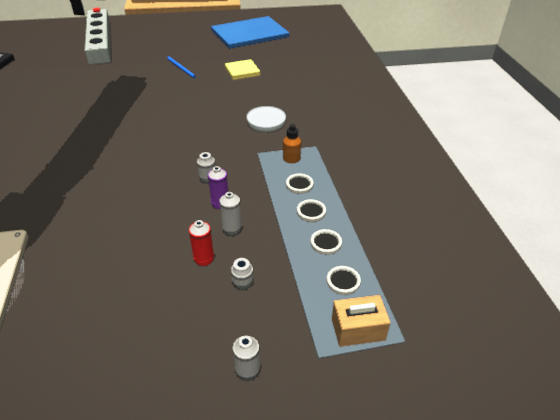

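```bash
python3 - <<'E'
import cv2
t=cv2.imread('pics/top0.png');s=cv2.imread('pics/side0.png')
R=lambda i,f:cv2.resize(i,None,fx=f,fy=f,interpolation=cv2.INTER_CUBIC)
a=cv2.convertScaleAbs(R(t[245:315,160:440],2.85),alpha=1.5,beta=20);b=R(t[145:225,150:420],2.85)
b=cv2.copyMakeBorder(b,0,0,0,a.shape[1]-b.shape[1],cv2.BORDER_CONSTANT)
cv2.imwrite('pics/t1.png',cv2.vconcat([b,a]))
c=cv2.convertScaleAbs(R(s[140:385,180:265],2.4),alpha=1.3,beta=10);d=R(s[140:385,260:400],2.4)
cv2.imwrite('pics/s1.png',cv2.hconcat([c,d]))
E
```

```text
(no output)
```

View pics/t1.png

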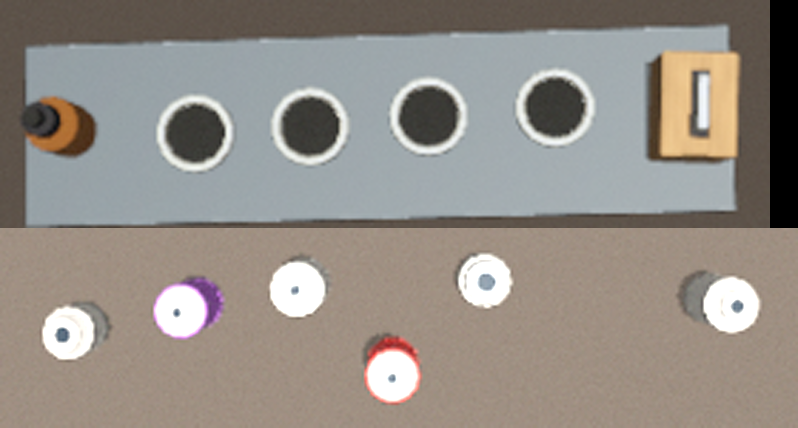

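View pics/s1.png

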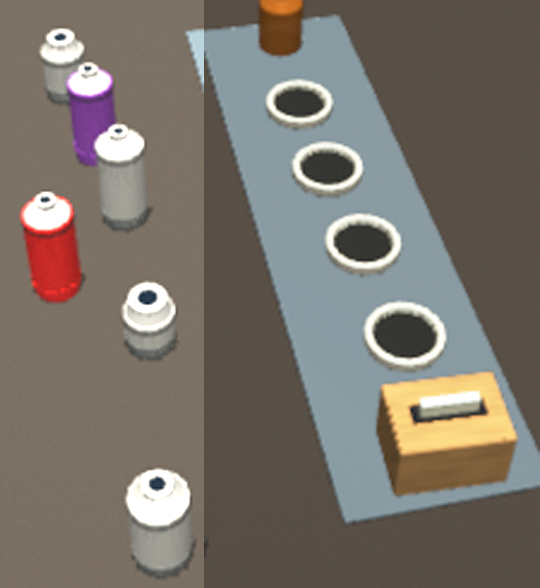

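```bash
cat >h.py <<'E'
import numpy as np,cv2
from bench import readout,camera,calibration
def KP(c):
    K=np.array([[c['fx'],0,c['cx']],[0,c['fy'],c['cy']],[0,0,1.]]);return K,np.array(c['extrinsics'])
def tri(c1,p1,c2,p2):
    P=[(K@E[:3]) for K,E in(KP(c1),KP(c2))]
    X=cv2.triangulatePoints(P[0],P[1],np.array(p1,float).reshape(2,1),np.array(p2,float).reshape(2,1));return (X[:3]/X[3]).ravel()
def onz(c,p,z):
    K,E=KP(c);d=E[:3,:3].T@np.linalg.solve(K,[p[0],p[1],1]);o=-E[:3,:3].T@E[:3,3];return o+d*(z-o[2])/d[2]
def proj(c,X):
    K,E=KP(c);q=K@(E[:3,:3]@X+E[:3,3]);return q[:2]/q[2]
E
python3 - <<'E'
from h import *
np.set_printoptions(precision=4,suppress=True)
T,S=calibration('top'),calibration('side')
t=dict(O1=(181.75,282.5),O2=(263.5,266.75),O3=(330.5,264),O4=(418.6,272.4),D1=(218.4,191.7),D2=(258.8,189.2),D3=(300.2,185.7),D4=(344.7,182.9))
s=dict(O1=(205,155.4),O2=(229.2,194.6),O3=(241.7,263.75),O4=(245.4,341.7),D1=(299.6,182.9),D2=(311.25,210),D3=(326.25,240.8),D4=(343.3,279.6))
for k in t:
    X=tri(T,t[k],S,s[k]);print(k,X,'top@z',onz(T,t[k],.012 if k[0]=='D' else X[2])[:2],np.hypot(*X[:2]))
for p in [(145+0,0)]:pass
# oil base, purple, red approx tops
for n,p in dict(purple=(222,274.7),red=(297.5,297.6)).items():print(n,onz(T,p,.083))
for n,p in dict(oilcap=(163.5,186.5)).items():print(n,onz(T,p,.082))
print('wipes',onz(T,(395,182),.045))
E
```

```text
O1 [0.4336 0.2232 0.0544] top@z [0.4321 0.2234] 0.4877188905528692
O2 [0.4688 0.0678 0.0808] top@z [0.4674 0.0679] 0.47364695723700084
O3 [ 0.4748 -0.0548  0.0428] top@z [ 0.473  -0.0546] 0.4779480678327534
O4 [ 0.4648 -0.2102  0.0688] top@z [ 0.4637 -0.21  ] 0.5101373838389439
D1 [0.6113 0.1697 0.0065] top@z [0.6092 0.1687] 0.6344179426415391
D2 [0.6175 0.0881 0.0067] top@z [0.6157 0.0877] 0.6237257652357329
D3 [0.626  0.0051 0.008 ] top@z [0.6241 0.0053] 0.6260089734686636
D4 [ 0.633  -0.0831  0.0078] top@z [ 0.6311 -0.0824] 0.6384407651606245
purple [0.4514 0.1421 0.083 ]
red [0.4148 0.0058 0.083 ]
oilcap [0.6091 0.2557 0.082 ]
wipes [ 0.6297 -0.1728  0.045 ]
```

Emit:
apply_moves:
  deltas:
    - {"translation": [0.02, -0.043, 0], "turn": [0, 0, -0.11], "hand": 0.06}
    - {"translation": [0.02, -0.043, 0], "turn": [0, 0, -0.11], "hand": 0.06}
    - {"translation": [0.02, -0.043, 0], "turn": [0, 0, -0.11], "hand": 0.06}
    - {"translation": [0.02, -0.043, 0], "turn": [0, 0, -0.11], "hand": 0.06}
    - {"translation": [0.02, -0.043, 0], "turn": [0, 0, -0.11], "hand": 0.06}
  newtons: 15

```text
time: 0.6
ee_pos: [0.3145, 0.3668, 0.2316]
eef_rot: [0.442, 0.897, -0.002, -0.002]
ft_force: [0.2, 0.2, 1.1]
width: 0.0619
```

Emit:
apply_moves:
  deltas:
    - {"translation": [0.02, -0.043, 0], "turn": [0, 0, -0.11], "hand": 0.06}
    - {"translation": [0.02, -0.043, 0], "turn": [0, 0, -0.11], "hand": 0.06}
    - {"translation": [0.02, -0.043, 0], "turn": [0, 0, -0.11], "hand": 0.06}
    - {"translation": [0.02, -0.043, 0], "turn": [0, 0, -0.11], "hand": 0.06}
    - {"translation": [0.02, -0.043, 0], "turn": [0, 0, -0.11], "hand": 0.06}

```text
time: 1.1
ee_pos: [0.416, 0.1416, 0.2308]
eef_rot: [0.677, 0.736, -0.001, -0.004]
ft_force: [1.0, 0.8, 0.3]
width: 0.0601
```

Emit:
apply_moves:
  deltas:
    - {"translation": [0.022, -0.035, 0], "turn": [0, 0, -0.04], "hand": 0.06}
    - {"translation": [0.022, -0.025, 0], "turn": [0, 0, -0.04], "hand": 0.06}
    - {"translation": [0, 0, 0], "turn": [0, 0, 0], "hand": 0.06}
    - {"translation": [0, 0, 0], "turn": [0, 0, 0], "hand": 0.06}

```text
time: 1.5
ee_pos: [0.4622, 0.0714, 0.2306]
eef_rot: [0.713, 0.702, -0.001, -0.004]
ft_force: [-1.1, -0.4, -0.7]
width: 0.0602
```

```bash
python3 - <<'E'
from h import *
np.set_printoptions(precision=4,suppress=True)
s=readout.read_state();c=calibration('wrist');im=camera('wrist')
print(s['ee_pos'],s['eef_rot'],s['joint_vel'])
np.savez('w1.npz',**c)
cv2.imwrite('pics/w1.png',im[:,:,::-1])
for X in [(.468,.068,.081),(.61,.169,.012),(.616,.088,.012),(.625,.005,.012),(.632,-.083,.012)]:print(proj(c,np.array(X)))
E
```

```text
[0.4622 0.0714 0.2306] [ 0.7126  0.7016 -0.0014 -0.0036] [ 0.0277  0.0106  0.022  -0.0076  0.0052 -0.0043  0.0097]
[284.9123 205.8043]
[425.9698  88.6209]
[424.7602 170.014 ]
[426.2363 244.6655]
[425.457 315.678]
```

View pics/w1.png

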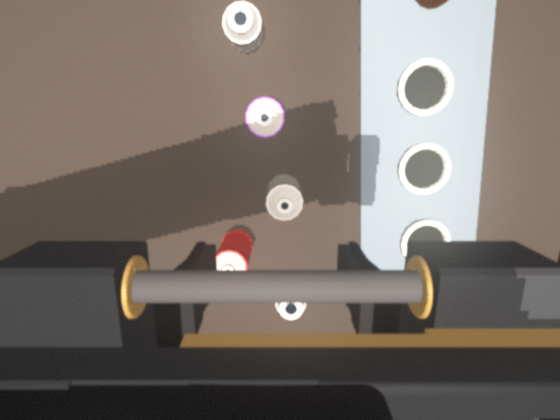

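The wrist view shows the grey 83 at (285,205), purple at (265,117), red at (229,265), and dishes at (426,87), (425,169), (426,243). All are within about 1 px of my triangulated prediction. The grey barrels O1/O2/O3/O4 have measured tops at 54/81/43/69 mm, so they are 57/83/44/70. The purple and red ones are look-alikes and I'll leave them.

Emit:
apply_moves:
  deltas:
    - {"translation": [0.006, -0.004, -0.02], "turn": [0, 0, 0], "hand": 0.06}
    - {"translation": [0, 0, -0.035], "turn": [0, 0, 0], "hand": 0.06}
    - {"translation": [0, 0, -0.035], "turn": [0, 0, 0], "hand": 0.06}
    - {"translation": [0, 0, -0.035], "turn": [0, 0, 0], "hand": 0.06}
    - {"translation": [0, 0, -0.035], "turn": [0, 0, 0], "hand": 0.06}

```text
time: 2.05
ee_pos: [0.4688, 0.0744, 0.07]
eef_rot: [0.708, 0.706, 0.004, -0.003]
ft_force: [0.0, -0.4, -0.2]
width: 0.0603
```

Emit:
apply_moves:
  deltas:
    - {"translation": [0, -0.007, -0.012], "turn": [0, 0, 0], "hand": 0.06}
    - {"translation": [0, 0, -0.012], "turn": [0, 0, 0], "hand": 0.06}
    - {"translation": [0, 0, 0], "turn": [0, 0, 0], "hand": 0.06}

```text
time: 2.35
ee_pos: [0.4639, 0.0704, 0.0403]
eef_rot: [0.706, 0.708, 0.0, -0.005]
ft_force: [0.4, -0.4, 0.0]
width: 0.0601
```

Emit:
apply_moves:
  deltas:
    - {"translation": [0.005, -0.003, 0.004], "turn": [0, 0, 0], "hand": 0.06}
    - {"translation": [0, 0, 0], "turn": [0, 0, 0], "hand": 0.045}
    - {"translation": [0, 0, 0], "turn": [0, 0, 0], "hand": 0.03}
    - {"translation": [0, 0, 0], "turn": [0, 0, 0], "hand": 0.025}
    - {"translation": [0, 0, 0], "turn": [0, 0, 0], "hand": 0.025}

```text
time: 2.85
ee_pos: [0.4711, 0.0695, 0.0478]
eef_rot: [0.705, 0.709, 0.003, -0.004]
ft_force: [-2.6, 0.0, 2.3]
width: 0.0354
```

Emit:
apply_moves:
  deltas:
    - {"translation": [0, 0, 0], "turn": [0, 0, 0], "hand": 0.02}
    - {"translation": [0, 0, 0], "turn": [0, 0, 0], "hand": 0.02}
    - {"translation": [0, 0, 0.01], "turn": [0, 0, 0], "hand": 0.02}
    - {"translation": [0, 0, 0.02], "turn": [0, 0, 0], "hand": 0.02}
    - {"translation": [0, 0, 0.02], "turn": [0, 0, 0], "hand": 0.02}
  newtons: 20

```text
time: 3.35
ee_pos: [0.4687, 0.0686, 0.0977]
eef_rot: [0.705, 0.709, -0.0, -0.005]
ft_force: [0.9, 0.3, -2.4]
width: 0.0336
```

Emit:
apply_moves:
  deltas:
    - {"translation": [0.024, 0.018, 0.005], "turn": [0, 0, 0], "hand": 0.02}
    - {"translation": [0.03, 0.022, 0], "turn": [0, 0, 0], "hand": 0.02}
    - {"translation": [0.03, 0.022, 0], "turn": [0, 0, 0], "hand": 0.02}
    - {"translation": [0.03, 0.022, 0], "turn": [0, 0, 0], "hand": 0.02}
    - {"translation": [0.022, 0.016, 0], "turn": [0, 0, 0], "hand": 0.02}

```text
time: 3.85
ee_pos: [0.6085, 0.1703, 0.1096]
eef_rot: [0.706, 0.708, 0.003, -0.005]
ft_force: [0.5, 0.1, -1.3]
width: 0.034
```

Emit:
apply_moves:
  deltas:
    - {"translation": [0, 0, 0], "turn": [0, 0, 0], "hand": 0.02}

```text
time: 3.95
ee_pos: [0.6102, 0.1732, 0.1096]
eef_rot: [0.705, 0.709, 0.003, -0.005]
ft_force: [-0.1, 0.3, -2.4]
width: 0.0338
```

Emit:
apply_moves:
  deltas:
    - {"translation": [0, -0.003, -0.015], "turn": [0, 0, 0], "hand": 0.02}
    - {"translation": [0, 0, -0.015], "turn": [0, 0, 0], "hand": 0.02}
    - {"translation": [0, 0, -0.006], "turn": [0, 0, 0], "hand": 0.02}
    - {"translation": [0, 0, 0], "turn": [0, 0, 0], "hand": 0.02}

```text
time: 4.35
ee_pos: [0.608, 0.1678, 0.07]
eef_rot: [0.706, 0.708, 0.001, -0.005]
ft_force: [-1.0, -0.0, -1.9]
width: 0.0334
```

```bash
python3 - <<'E'
from h import *
np.set_printoptions(precision=4,suppress=True)
print(readout.read_state()['ee_pos'])
c=calibration('wrist');w=camera('wrist');s=camera('side')
u,v=proj(c,np.array((.61,.169,.09)));print(u,v,proj(c,np.array((.61,.169,.012))))
a=cv2.resize(w[:,160:480],None,fx=1.25,fy=1.25)
b=cv2.resize(s[90:230,230:370],(525,525),interpolation=cv2.INTER_CUBIC)[:,:400]
cv2.imwrite('pics/p1.png',cv2.hconcat([a,b])[:,:,::-1])
E
```

```text
[0.608  0.1678 0.07  ]
282.35717842468756 292.4269801003269 [281.078  233.6945]
```

View pics/p1.png

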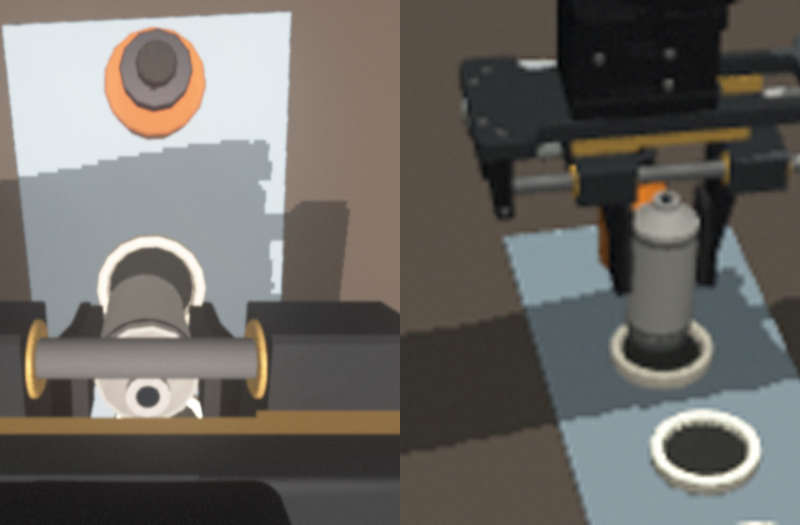

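```bash
python3 - <<'E'
from h import *
c=calibration('wrist')
for z in(.103,.106):print(onz(c,(278.4,317.6),z))
c=calibration('side');print(tri(calibration('wrist'),(278.4,317.6),c,(230+(665-400)/3.75,90+198/3.75)))
E
```

```text
[0.60908591 0.1650259  0.103     ]
[0.6090765  0.16681972 0.106     ]
[0.60980255 0.16563451 0.10424872]
```

Emit:
apply_moves:
  deltas:
    - {"translation": [0.001, 0.002, -0.005], "turn": [0, 0, 0], "hand": 0.02}
    - {"translation": [0, 0, -0.005], "turn": [0, 0, 0], "hand": 0.02}
    - {"translation": [0, 0, -0.002], "turn": [0, 0, 0], "hand": 0.02}
    - {"translation": [0, 0, 0], "turn": [0, 0, 0], "hand": 0.02}

```text
time: 4.85
ee_pos: [0.6104, 0.1704, 0.0597]
eef_rot: [0.706, 0.708, 0.003, -0.005]
ft_force: [0.1, 0.1, -2.4]
width: 0.0335
```

Emit:
apply_moves:
  deltas:
    - {"translation": [0, 0, -0.003], "turn": [0, 0, 0], "hand": 0.02}
    - {"translation": [0, 0, -0.001], "turn": [0, 0, 0], "hand": 0.02}
    - {"translation": [0, 0, 0], "turn": [0, 0, 0], "hand": 0.02}

```text
time: 5.15
ee_pos: [0.6105, 0.1705, 0.056]
eef_rot: [0.706, 0.708, 0.003, -0.005]
ft_force: [-0.3, -0.7, -0.5]
width: 0.0338
```

Emit:
apply_moves:
  deltas:
    - {"translation": [0, 0, -0.0015], "turn": [0, 0, 0], "hand": 0.02}
    - {"translation": [0, 0, 0], "turn": [0, 0, 0], "hand": 0.02}

```text
time: 5.35
ee_pos: [0.6108, 0.1707, 0.0562]
eef_rot: [0.706, 0.708, 0.004, -0.005]
ft_force: [0.9, -0.1, -2.6]
width: 0.0334
```

Emit:
apply_moves:
  deltas:
    - {"translation": [0, 0, -0.003], "turn": [0, 0, 0], "hand": 0.02}
    - {"translation": [0, 0, 0], "turn": [0, 0, 0], "hand": 0.02}

```text
time: 5.55
ee_pos: [0.6111, 0.1711, 0.0554]
eef_rot: [0.706, 0.708, 0.005, -0.005]
ft_force: [0.3, 0.3, -3.4]
width: 0.0338
```

Emit:
apply_moves:
  deltas:
    - {"translation": [0, 0, -0.005], "turn": [0, 0, 0], "hand": 0.02}

```text
time: 5.65
ee_pos: [0.6117, 0.1714, 0.0526]
eef_rot: [0.706, 0.708, 0.005, -0.005]
ft_force: [-13.4, -2.3, 29.1]
width: 0.0338
```

Emit:
apply_moves:
  deltas:
    - {"translation": [0, 0, 0.002], "turn": [0, 0, 0], "hand": 0.034}
    - {"translation": [0, 0, 0], "turn": [0, 0, 0], "hand": 0.04}
    - {"translation": [0, 0, 0], "turn": [0, 0, 0], "hand": 0.055}
    - {"translation": [0, 0, 0], "turn": [0, 0, 0], "hand": 0.055}

```text
time: 6.05
ee_pos: [0.6124, 0.1716, 0.0544]
eef_rot: [0.706, 0.708, 0.006, -0.005]
ft_force: [0.7, 0.7, -0.2]
width: 0.0483
```

Emit:
apply_moves:
  deltas:
    - {"translation": [0, 0, 0.02], "turn": [0, 0, 0], "hand": 0.06}
    - {"translation": [0, 0, 0.03], "turn": [0, 0, 0], "hand": 0.06}
    - {"translation": [0, 0, 0.04], "turn": [0, 0, 0], "hand": 0.06}
    - {"translation": [0, 0, 0.04], "turn": [-0.013, 0, 0], "hand": 0.06}

```text
time: 6.45
ee_pos: [0.6083, 0.1697, 0.1808]
eef_rot: [0.706, 0.708, -0.004, -0.002]
ft_force: [0.5, 0.7, -0.4]
width: 0.0596
```

Emit:
apply_moves:
  deltas:
    - {"translation": [-0.02, -0.05, 0.005], "turn": [0, 0, 0], "hand": 0.06}
    - {"translation": [-0.02, -0.05, 0.005], "turn": [0, 0, 0], "hand": 0.06}
    - {"translation": [-0.02, -0.05, 0.005], "turn": [0, 0, 0], "hand": 0.06}
    - {"translation": [-0.02, -0.05, 0.005], "turn": [0, 0, 0], "hand": 0.06}
    - {"translation": [-0.02, -0.05, 0.005], "turn": [0, 0, 0], "hand": 0.06}

```text
time: 6.95
ee_pos: [0.5164, -0.059, 0.2097]
eef_rot: [0.702, 0.713, 0.001, 0.0]
ft_force: [-0.3, -1.7, 0.3]
width: 0.06
```

Emit:
apply_moves:
  deltas:
    - {"translation": [-0.02, -0.045, 0], "turn": [0, 0, 0], "hand": 0.06}
    - {"translation": [-0.02, -0.045, 0], "turn": [0, 0, 0], "hand": 0.06}
    - {"translation": [0, 0, 0], "turn": [0, 0, 0], "hand": 0.06}

```text
time: 7.25
ee_pos: [0.4729, -0.157, 0.2109]
eef_rot: [0.705, 0.709, 0.003, 0.001]
ft_force: [0.6, 0.3, -0.4]
width: 0.0604
```

```bash
python3 - <<'E'
from h import *
np.set_printoptions(precision=4,suppress=True)
s=readout.read_state();print(s['ee_pos'],s['eef_rot'],s['joint_positions'])
c=calibration('wrist');w=camera('wrist');s=camera('side')
print(proj(c,np.array((.4645,-.210,.069))),np.array2string(np.array(c['extrinsics'])))
print('D1 nose expected side',proj(calibration('side'),np.array((.61,.169,.091))))
b=cv2.resize(s[90:230,230:370],(420,420),interpolation=cv2.INTER_CUBIC)[:,:400]
cv2.imwrite('pics/p2.png',cv2.hconcat([w[:,120:520],b])[:,:,::-1])
E
```

```text
[ 0.4729 -0.157   0.2109] [0.705  0.7092 0.0026 0.0014] [-0.4054  0.0524  0.6652  1.8584 -0.0374  1.2372  0.277 ]
[266.403  261.8478] [[ 1.      0.0056  0.0052 -0.4727]
 [ 0.0041 -0.9684  0.2492 -0.1773]
 [ 0.0065 -0.2492 -0.9684  0.323 ]
 [ 0.      0.      0.      1.    ]]
D1 nose expected side [299.9728 147.7439]
```

View pics/p2.png

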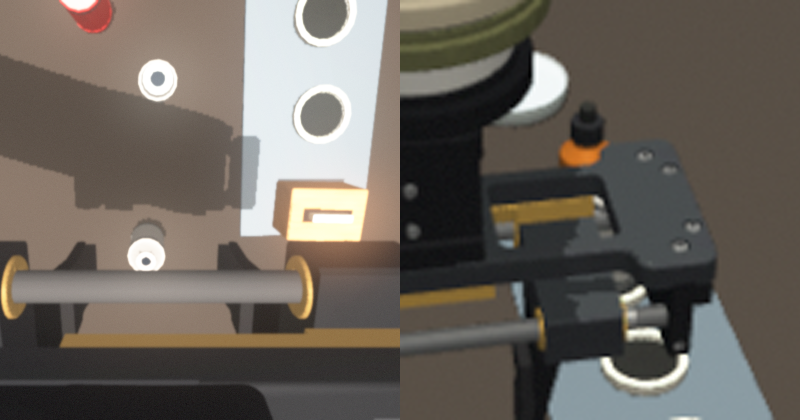

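D1 side view is blocked by the gripper, so I'll check it later. Objective O4 appears at (266,261), exactly as predicted.

Emit:
apply_moves:
  deltas:
    - {"translation": [-0.005, -0.03, 0], "turn": [0, 0, 0], "hand": 0.06}
    - {"translation": [-0.004, -0.023, -0.01], "turn": [0, 0, 0], "hand": 0.06}
    - {"translation": [0, 0, -0.03], "turn": [0, 0, 0], "hand": 0.06}
    - {"translation": [0, 0, -0.035], "turn": [0, 0, 0], "hand": 0.06}
    - {"translation": [0, 0, 0], "turn": [0, 0, 0], "hand": 0.06}

```text
time: 7.85
ee_pos: [0.4713, -0.1982, 0.1336]
eef_rot: [0.698, 0.716, 0.004, 0.002]
ft_force: [-0.0, -0.7, 0.2]
width: 0.0601
```

Emit:
apply_moves:
  deltas:
    - {"translation": [-0.007, -0.012, 0], "turn": [0, 0, 0], "hand": 0.06}
    - {"translation": [0, 0, -0.03], "turn": [0, 0, 0], "hand": 0.06}
    - {"translation": [0, 0, -0.03], "turn": [0, 0, 0], "hand": 0.06}
    - {"translation": [0, 0, -0.015], "turn": [0, 0, 0], "hand": 0.06}
    - {"translation": [0, 0, 0], "turn": [0, 0, 0], "hand": 0.06}

```text
time: 8.35
ee_pos: [0.469, -0.2106, 0.0636]
eef_rot: [0.695, 0.719, 0.006, 0.005]
ft_force: [-0.8, 0.2, 0.8]
width: 0.06
```

Emit:
apply_moves:
  deltas:
    - {"translation": [-0.004, 0, -0.01], "turn": [0, 0.015, 0], "hand": 0.06}
    - {"translation": [0, 0, -0.012], "turn": [0, 0, 0], "hand": 0.06}
    - {"translation": [0, 0, 0], "turn": [0, 0, 0], "hand": 0.06}

```text
time: 8.65
ee_pos: [0.4671, -0.2112, 0.0438]
eef_rot: [0.695, 0.719, 0.002, 0.001]
ft_force: [-0.4, -0.6, 0.3]
width: 0.0599
```

Emit:
apply_moves:
  deltas:
    - {"translation": [-0.003, 0.001, -0.003], "turn": [0, 0, 0], "hand": 0.06}
    - {"translation": [0, 0, 0], "turn": [0, 0, 0], "hand": 0.042}
    - {"translation": [0, 0, 0], "turn": [0, 0, 0], "hand": 0.03}
    - {"translation": [0, 0, 0], "turn": [0, 0, 0], "hand": 0.02}
    - {"translation": [0, 0, 0], "turn": [0, 0, 0], "hand": 0.02}

```text
time: 9.15
ee_pos: [0.4648, -0.2104, 0.042]
eef_rot: [0.695, 0.719, 0.003, 0.002]
ft_force: [0.0, -0.8, -0.1]
width: 0.036
```

Emit:
apply_moves:
  deltas:
    - {"translation": [0, 0, 0], "turn": [0, 0, 0], "hand": 0.02}

```text
time: 9.25
ee_pos: [0.4648, -0.2104, 0.042]
eef_rot: [0.695, 0.719, 0.003, 0.002]
ft_force: [0.7, -0.3, -1.8]
width: 0.0334
```

Emit:
apply_moves:
  deltas:
    - {"translation": [0, 0, 0], "turn": [0, 0, 0], "hand": 0.02}
    - {"translation": [0, 0, 0.01], "turn": [0, 0, 0], "hand": 0.02}
    - {"translation": [0, 0, 0.025], "turn": [0, 0, 0], "hand": 0.02}
    - {"translation": [0, 0, 0.03], "turn": [0, 0, 0], "hand": 0.02}
    - {"translation": [0, 0, 0.03], "turn": [0, 0, 0], "hand": 0.02}

```text
time: 9.75
ee_pos: [0.4612, -0.2099, 0.1379]
eef_rot: [0.695, 0.719, -0.0, -0.001]
ft_force: [0.5, 0.6, -1.4]
width: 0.0335
```

Emit:
apply_moves:
  deltas:
    - {"translation": [0.02, 0.04, 0], "turn": [0, 0, 0], "hand": 0.02}
    - {"translation": [0.02, 0.04, 0], "turn": [0, 0, 0], "hand": 0.02}
    - {"translation": [0.02, 0.04, 0], "turn": [0, 0, 0], "hand": 0.02}
    - {"translation": [0.02, 0.04, 0], "turn": [0, 0, 0], "hand": 0.02}
    - {"translation": [0.02, 0.04, 0], "turn": [0, 0, 0], "hand": 0.02}

```text
time: 10.25
ee_pos: [0.564, -0.0118, 0.1479]
eef_rot: [0.701, 0.713, 0.004, 0.004]
ft_force: [1.3, -0.3, -1.3]
width: 0.0335
```

Emit:
apply_moves:
  deltas:
    - {"translation": [0.02, 0.04, 0], "turn": [0, 0, 0], "hand": 0.02}
    - {"translation": [0.02, 0.035, 0], "turn": [0, 0, 0], "hand": 0.02}
    - {"translation": [0, 0, 0], "turn": [0, 0, 0], "hand": 0.02}

```text
time: 10.55
ee_pos: [0.6065, 0.0745, 0.1498]
eef_rot: [0.698, 0.716, 0.005, 0.003]
ft_force: [-0.8, 0.3, -1.0]
width: 0.0332
```

Emit:
apply_moves:
  deltas:
    - {"translation": [0.009, 0.013, 0], "turn": [0, 0.008, 0], "hand": 0.02}
    - {"translation": [0, 0, -0.025], "turn": [0, 0, 0], "hand": 0.02}
    - {"translation": [0, 0, -0.03], "turn": [0, 0, 0], "hand": 0.02}
    - {"translation": [0, 0, -0.02], "turn": [0, 0, 0], "hand": 0.02}
    - {"translation": [0, 0, 0], "turn": [0, 0, 0], "hand": 0.02}

```text
time: 11.05
ee_pos: [0.6167, 0.089, 0.0763]
eef_rot: [0.697, 0.717, 0.003, 0.002]
ft_force: [-0.2, 0.2, -1.0]
width: 0.0335
```

```bash
python3 - <<'E'
from h import *
np.set_printoptions(precision=4,suppress=True)
s=readout.read_state();print(s['ee_pos'],s['eef_rot'])
c=calibration('wrist');w=camera('wrist');s=camera('side')
np.savez('w2.npz',**c)
print(proj(c,np.array((.616,.088,s0))) if (s0:=readout.read_state()['ee_pos'][2]+.028) else 0,'D1 nose',proj(c,np.array((.61,.169,.091))),proj(calibration('side'),np.array((.61,.169,.091))))
a=cv2.resize(w[:,160:480],None,fx=1.25,fy=1.25)
b=cv2.resize(s[110:250,230:370],(525,525),interpolation=cv2.INTER_CUBIC)[:,:400]
cv2.imwrite('pics/p3.png',cv2.hconcat([a,b])[:,:,::-1])
E
```

```text
[0.6167 0.089  0.0763] [0.697  0.717  0.0028 0.0021]
[276.3654 312.0183] D1 nose [265.7644  87.7599] [299.9728 147.7439]
```

View pics/p3.png

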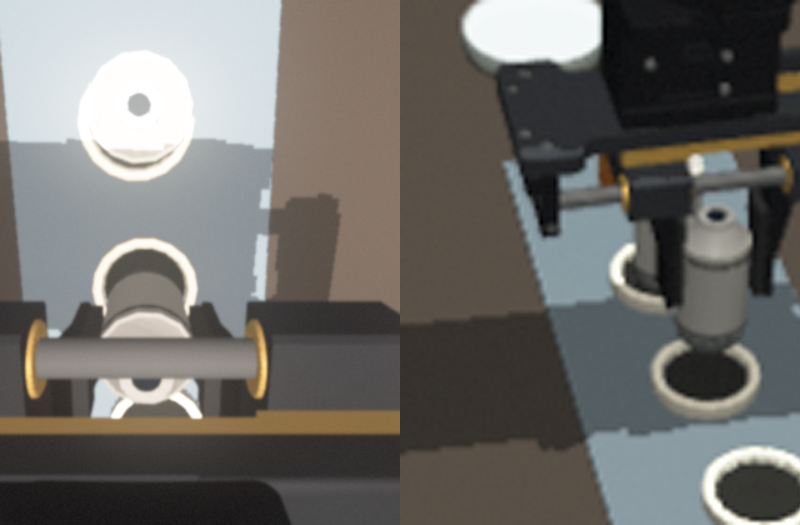

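```bash
python3 - <<'E'
from h import *
c=calibration('wrist')
print('D1 nose',onz(c,(271.2,83.2),.091),'70 nose',onz(c,(277.6,307),.0763+.028))
def e(l,r,t,b):return (160+(l+r)/2.5,(t+b)/2.5)
print('D1 rim',onz(c,e(79,194,60,181),.012), 'u only', onz(c,(160+136.5/1.25,100),.012))
print('D2 rim x',onz(c,(160+145/1.25,235),.012))
print(tri(c,(277.6,307),calibration('side'),(230+(717-400)/3.75,110+215/3.75)))
E
```

```text
D1 nose [0.61359124 0.17105756 0.091     ] 70 nose [0.61816993 0.08707318 0.1043    ]
D1 rim [0.61208549 0.17156601 0.012     ] u only [0.61213106 0.16954905 0.012     ]
D2 rim x [0.61842199 0.08617798 0.012     ]
[0.61869096 0.0876683  0.10555404]
```

Relative to the dishes in the same view, the 83 sits about 1.5 mm off centre and upright. The 70 is about 1 mm off D2's axis.

Emit:
apply_moves:
  deltas:
    - {"translation": [0, 0, -0.01], "turn": [0, 0, 0], "hand": 0.02}
    - {"translation": [0, 0, -0.008], "turn": [0, 0, 0], "hand": 0.02}
    - {"translation": [0, 0, -0.004], "turn": [0, 0, 0], "hand": 0.02}
    - {"translation": [0, 0, 0], "turn": [0, 0, 0], "hand": 0.02}

```text
time: 11.55
ee_pos: [0.6204, 0.0891, 0.0594]
eef_rot: [0.697, 0.717, 0.007, 0.005]
ft_force: [-1.0, 0.4, -1.5]
width: 0.0338
```

Emit:
apply_moves:
  deltas:
    - {"translation": [-0.003, 0, -0.003], "turn": [0, 0.015, 0], "hand": 0.02}
    - {"translation": [0, 0, -0.001], "turn": [0, 0, 0], "hand": 0.02}

```text
time: 11.75
ee_pos: [0.6173, 0.0891, 0.0555]
eef_rot: [0.697, 0.717, 0.001, -0.001]
ft_force: [0.2, -0.5, -2.3]
width: 0.0338
```

Emit:
apply_moves:
  deltas:
    - {"translation": [0, 0, -0.003], "turn": [0, 0, 0], "hand": 0.02}
    - {"translation": [0, 0, -0.003], "turn": [0, 0, 0], "hand": 0.02}

```text
time: 11.95
ee_pos: [0.6177, 0.0893, 0.0498]
eef_rot: [0.697, 0.717, 0.002, -0.001]
ft_force: [-12.4, 0.6, 29.8]
width: 0.0338
```

Emit:
apply_moves:
  deltas:
    - {"translation": [0, 0, 0.001], "turn": [0, 0, 0], "hand": 0.034}
    - {"translation": [0, 0, 0], "turn": [0, 0, 0], "hand": 0.04}
    - {"translation": [0, 0, 0], "turn": [0, 0, 0], "hand": 0.055}
    - {"translation": [0, 0, 0], "turn": [0, 0, 0], "hand": 0.055}
    - {"translation": [0, 0, 0], "turn": [0, 0, 0], "hand": 0.055}

```text
time: 12.45
ee_pos: [0.6182, 0.0893, 0.0509]
eef_rot: [0.697, 0.717, 0.002, -0.001]
ft_force: [0.0, -0.2, -0.4]
width: 0.0526
```

Emit:
apply_moves:
  deltas:
    - {"translation": [0, 0, 0.03], "turn": [0, 0, 0], "hand": 0.06}
    - {"translation": [0, 0, 0.035], "turn": [0, 0, 0], "hand": 0.06}
    - {"translation": [0, 0, 0.045], "turn": [0, 0, 0], "hand": 0.06}
    - {"translation": [0, 0, 0.045], "turn": [0, 0, 0], "hand": 0.06}

```text
time: 12.85
ee_pos: [0.6132, 0.0885, 0.2035]
eef_rot: [0.697, 0.717, -0.004, -0.004]
ft_force: [0.5, 0.7, -0.1]
width: 0.06
```

Emit:
apply_moves:
  deltas:
    - {"translation": [-0.035, 0.026, 0.003], "turn": [0, 0, 0], "hand": 0.06}
    - {"translation": [-0.035, 0.026, 0.003], "turn": [0, 0, 0], "hand": 0.06}
    - {"translation": [-0.035, 0.026, 0], "turn": [0, 0, 0], "hand": 0.06}
    - {"translation": [-0.035, 0.026, 0], "turn": [0, 0, 0], "hand": 0.06}
    - {"translation": [-0.02, 0.01, 0], "turn": [0, 0, 0], "hand": 0.06}

```text
time: 13.35
ee_pos: [0.4534, 0.2025, 0.2183]
eef_rot: [0.7, 0.714, 0.003, 0.0]
ft_force: [0.1, -0.2, -0.6]
width: 0.06
```

Emit:
apply_moves:
  deltas:
    - {"translation": [0, 0, 0], "turn": [0, 0, 0], "hand": 0.06}

```text
time: 13.45
ee_pos: [0.4511, 0.2046, 0.2185]
eef_rot: [0.698, 0.716, 0.003, -0.0]
ft_force: [0.7, 1.3, 0.3]
width: 0.0601
```

```bash
python3 - <<'E'
from h import *
np.set_printoptions(precision=4,suppress=True)
s=readout.read_state();print(s['ee_pos'],s['eef_rot'])
c=calibration('wrist');w=camera('wrist');t=camera('top')
print(proj(c,np.array((.433,.223,.0555))))
b=cv2.resize(t[140:300,150:420],(400,237),interpolation=cv2.INTER_CUBIC)
b=cv2.copyMakeBorder(b,0,183,0,0,cv2.BORDER_CONSTANT)
cv2.imwrite('pics/p4.png',cv2.hconcat([w[:,120:520],b])[:,:,::-1])
E
```

```text
[0.4511 0.2046 0.2185] [ 0.6982  0.7158  0.0032 -0.0002]
[256.6442 178.7111]
```

View pics/p4.png

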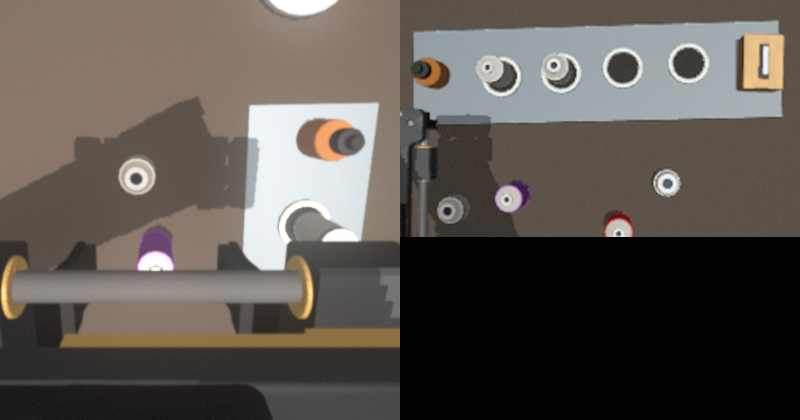

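Emit:
apply_moves:
  deltas:
    - {"translation": [-0.018, 0.018, 0], "turn": [0, 0, 0], "hand": 0.06}
    - {"translation": [0, 0, 0], "turn": [0, 0, 0], "hand": 0.06}
    - {"translation": [0, 0, -0.04], "turn": [0, 0, 0], "hand": 0.06}
    - {"translation": [0, 0, -0.04], "turn": [0, 0, 0], "hand": 0.06}
    - {"translation": [0, 0, -0.02], "turn": [0, 0, 0], "hand": 0.06}

```text
time: 14.05
ee_pos: [0.4434, 0.2172, 0.1191]
eef_rot: [0.703, 0.711, 0.008, 0.002]
ft_force: [0.5, -0.9, 0.3]
width: 0.0602
```

Emit:
apply_moves:
  deltas:
    - {"translation": [-0.01, 0.006, 0], "turn": [-0.008, 0.012, 0], "hand": 0.06}
    - {"translation": [0, 0, -0.025], "turn": [0, 0, 0], "hand": 0.06}
    - {"translation": [0, 0, -0.025], "turn": [0, 0, 0], "hand": 0.06}
    - {"translation": [0, 0, -0.01], "turn": [0, 0, 0], "hand": 0.06}
    - {"translation": [0, 0, 0], "turn": [0, 0, 0], "hand": 0.06}

```text
time: 14.55
ee_pos: [0.4362, 0.221, 0.0585]
eef_rot: [0.706, 0.709, -0.002, 0.002]
ft_force: [-0.5, 0.4, 0.9]
width: 0.0599
```

Emit:
apply_moves:
  deltas:
    - {"translation": [-0.004, 0.002, -0.013], "turn": [0, 0, 0], "hand": 0.06}
    - {"translation": [0, 0, -0.012], "turn": [0, 0, 0], "hand": 0.06}
    - {"translation": [0, 0, 0], "turn": [0, 0, 0], "hand": 0.06}

```text
time: 14.85
ee_pos: [0.4336, 0.2243, 0.0344]
eef_rot: [0.706, 0.708, 0.0, 0.002]
ft_force: [-0.2, 0.4, 0.4]
width: 0.0599
```

Emit:
apply_moves:
  deltas:
    - {"translation": [0, -0.001, -0.003], "turn": [0, 0, 0], "hand": 0.06}
    - {"translation": [0, 0, 0], "turn": [0, 0, 0], "hand": 0.042}
    - {"translation": [0, 0, 0], "turn": [0, 0, 0], "hand": 0.03}
    - {"translation": [0, 0, 0], "turn": [0, 0, 0], "hand": 0.02}
    - {"translation": [0, 0, 0], "turn": [0, 0, 0], "hand": 0.02}

```text
time: 15.35
ee_pos: [0.4343, 0.2236, 0.0323]
eef_rot: [0.706, 0.708, 0.001, 0.002]
ft_force: [0.1, -0.9, 0.4]
width: 0.0358
```

Emit:
apply_moves:
  deltas:
    - {"translation": [0, 0, 0], "turn": [0, 0, 0], "hand": 0.02}
    - {"translation": [0, 0, 0], "turn": [0, 0, 0], "hand": 0.02}

```text
time: 15.55
ee_pos: [0.4343, 0.2236, 0.0324]
eef_rot: [0.706, 0.708, 0.001, 0.002]
ft_force: [-0.0, -0.6, -1.1]
width: 0.0335
```

Emit:
apply_moves:
  deltas:
    - {"translation": [0, 0, 0.01], "turn": [0, 0, 0], "hand": 0.02}
    - {"translation": [0, 0, 0.025], "turn": [0, 0, 0], "hand": 0.02}
    - {"translation": [0, 0, 0.03], "turn": [0, 0, 0], "hand": 0.02}
    - {"translation": [0, 0, 0.03], "turn": [0, 0, 0], "hand": 0.02}
    - {"translation": [0, 0, 0.02], "turn": [0, 0, 0], "hand": 0.02}

```text
time: 16.05
ee_pos: [0.432, 0.2213, 0.151]
eef_rot: [0.706, 0.708, -0.002, 0.002]
ft_force: [0.4, -0.2, -1.8]
width: 0.0336
```

Emit:
apply_moves:
  deltas:
    - {"translation": [0.03, -0.034, 0], "turn": [0, 0, 0], "hand": 0.02}
    - {"translation": [0.03, -0.034, 0], "turn": [0, 0, 0], "hand": 0.02}
    - {"translation": [0.03, -0.034, 0], "turn": [0, 0, 0], "hand": 0.02}
    - {"translation": [0.03, -0.034, 0], "turn": [0, 0, 0], "hand": 0.02}
    - {"translation": [0.03, -0.034, 0], "turn": [0, 0, 0], "hand": 0.02}

```text
time: 16.55
ee_pos: [0.585, 0.0533, 0.1597]
eef_rot: [0.701, 0.713, 0.004, 0.002]
ft_force: [0.5, 1.7, -1.1]
width: 0.0336
```

Emit:
apply_moves:
  deltas:
    - {"translation": [0.015, -0.02, 0], "turn": [0, 0, 0], "hand": 0.02}
    - {"translation": [0.014, -0.015, 0], "turn": [0, 0, 0], "hand": 0.02}
    - {"translation": [0, 0, 0], "turn": [0, 0, 0], "hand": 0.02}

```text
time: 16.85
ee_pos: [0.6175, 0.009, 0.1619]
eef_rot: [0.704, 0.71, 0.003, 0.004]
ft_force: [-0.5, 0.4, -0.2]
width: 0.0336
```

Emit:
apply_moves:
  deltas:
    - {"translation": [0.007, -0.004, 0], "turn": [0, 0.009, 0], "hand": 0.02}
    - {"translation": [0, 0, -0.03], "turn": [0, 0, 0], "hand": 0.02}
    - {"translation": [0, 0, -0.03], "turn": [0, 0, 0], "hand": 0.02}
    - {"translation": [0, 0, -0.03], "turn": [0, 0, 0], "hand": 0.02}
    - {"translation": [0, 0, 0], "turn": [0, 0, 0], "hand": 0.02}

```text
time: 17.35
ee_pos: [0.6238, 0.008, 0.0729]
eef_rot: [0.704, 0.711, 0.001, 0.0]
ft_force: [-0.4, 0.3, -1.7]
width: 0.0336
```

```bash
cat >look.py <<'E'
import sys
from h import *
np.set_printoptions(precision=4,suppress=True)
s=readout.read_state();print(s['ee_pos'],s['eef_rot'])
c=calibration('wrist');w=camera('wrist');s=camera('side');x0,y0=int(sys.argv[2]),int(sys.argv[3])
np.savez(sys.argv[1]+'.npz',**c)
a=cv2.resize(w[:,160:480],None,fx=1.25,fy=1.25)
b=cv2.resize(s[y0:y0+140,x0:x0+140],(525,525),interpolation=cv2.INTER_CUBIC)[:,:400]
cv2.imwrite(f'pics/{sys.argv[1]}.png',cv2.hconcat([a,b])[:,:,::-1])
E
python3 look.py p5 250 150
```

```text
[0.6238 0.008  0.0729] [0.7035 0.7107 0.0014 0.0002]
```

View pics/p5.png

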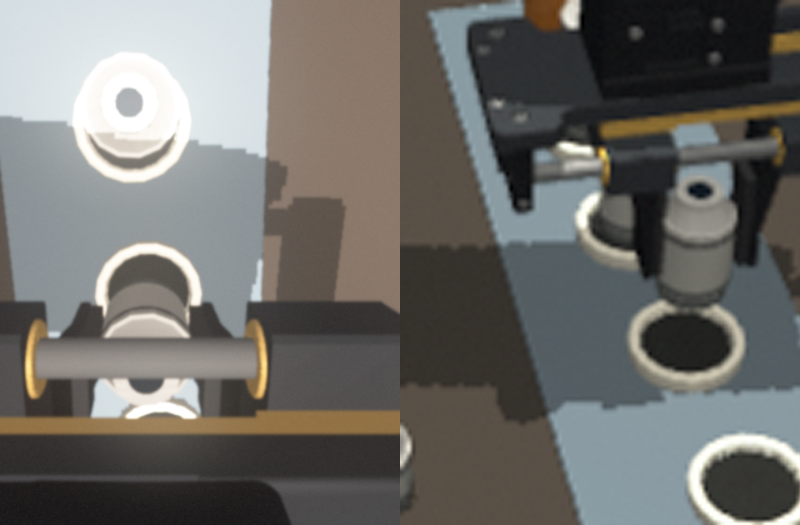

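```bash
python3 - <<'E'
from h import *
c=calibration('wrist');f=lambda x,y:(160+x/1.25,y/1.25)
print('D2 nose',onz(c,f(129,102),.078),'rim',onz(c,f(132.5,117),.012))
print('57 nose',onz(c,f(147,384),.0975),'D3 rim x',onz(c,f(148.5,290),.012),'D3 top edge y-.027',onz(c,f(148.5,243),.012)[1]-.027)
print(tri(c,f(147,384),calibration('side'),(250+300/3.75,150+190/3.75)))
S=calibration('side');print('D3 rim side',onz(S,(250+287/3.75,150+343/3.75),.011))
E
```

```text
D2 nose [0.6199602 0.0912409 0.078    ] rim [0.61969397 0.09152519 0.012     ]
57 nose [0.62639055 0.00270983 0.0975    ] D3 rim x [0.62807114 0.00734391 0.012     ] D3 top edge y-.027 0.00490882801271161
[0.62632193 0.00443322 0.10050714]
D3 rim side [0.62613418 0.0006496  0.011     ]
```

70 is centred in D2 to under 1 mm. The 57 is within 2 mm of D3's axis, so I'll lower it.

Emit:
apply_moves:
  deltas:
    - {"translation": [0, 0, -0.01], "turn": [0, 0, 0], "hand": 0.02}
    - {"translation": [0, 0, -0.01], "turn": [0, 0, 0], "hand": 0.02}
    - {"translation": [0, 0, -0.005], "turn": [0, 0, 0], "hand": 0.02}
    - {"translation": [0, 0, 0], "turn": [0, 0, 0], "hand": 0.02}

```text
time: 17.85
ee_pos: [0.629, 0.0086, 0.0553]
eef_rot: [0.703, 0.711, 0.007, 0.004]
ft_force: [-0.1, 0.0, -1.7]
width: 0.0335
```

Emit:
apply_moves:
  deltas:
    - {"translation": [-0.004, 0, -0.004], "turn": [0, 0.015, 0], "hand": 0.02}
    - {"translation": [0, 0, -0.004], "turn": [0, 0, 0], "hand": 0.02}

```text
time: 18.05
ee_pos: [0.6252, 0.0085, 0.0477]
eef_rot: [0.703, 0.711, 0.002, -0.001]
ft_force: [0.1, 0.4, -1.0]
width: 0.0335
```

Emit:
apply_moves:
  deltas:
    - {"translation": [0, 0, -0.004], "turn": [0, 0, 0], "hand": 0.02}
    - {"translation": [0, 0, -0.004], "turn": [0, 0, 0], "hand": 0.02}

```text
time: 18.25
ee_pos: [0.6253, 0.0086, 0.0396]
eef_rot: [0.703, 0.711, 0.002, -0.001]
ft_force: [-13.2, -0.1, 29.4]
width: 0.0335
```

Emit:
apply_moves:
  deltas:
    - {"translation": [0, 0, 0.001], "turn": [0, 0, 0], "hand": 0.034}
    - {"translation": [0, 0, 0], "turn": [0, 0, 0], "hand": 0.04}
    - {"translation": [0, 0, 0], "turn": [0, 0, 0], "hand": 0.055}
    - {"translation": [0, 0, 0], "turn": [0, 0, 0], "hand": 0.055}
    - {"translation": [0, 0, 0], "turn": [0, 0, 0], "hand": 0.055}

```text
time: 18.75
ee_pos: [0.6257, 0.0084, 0.0404]
eef_rot: [0.703, 0.711, 0.002, -0.001]
ft_force: [-0.4, -0.7, -0.0]
width: 0.0526
```

Emit:
apply_moves:
  deltas:
    - {"translation": [0, 0, 0.03], "turn": [0, 0, 0], "hand": 0.06}
    - {"translation": [0, 0, 0.035], "turn": [0, 0, 0], "hand": 0.06}
    - {"translation": [0, 0, 0.045], "turn": [0, 0, 0], "hand": 0.06}
    - {"translation": [0, 0, 0.045], "turn": [0, 0, 0], "hand": 0.06}

```text
time: 19.15
ee_pos: [0.6206, 0.0084, 0.1931]
eef_rot: [0.703, 0.711, -0.004, -0.005]
ft_force: [1.7, 0.6, 0.2]
width: 0.0599
```

Emit:
apply_moves:
  deltas:
    - {"translation": [-0.032, -0.013, 0], "turn": [0, 0, 0.11], "hand": 0.06}
    - {"translation": [-0.032, -0.013, 0], "turn": [0, 0, 0.11], "hand": 0.06}
    - {"translation": [-0.032, -0.013, 0], "turn": [0, 0, 0.11], "hand": 0.06}
    - {"translation": [-0.032, -0.013, 0], "turn": [0, 0, 0.11], "hand": 0.06}
    - {"translation": [-0.015, -0.008, 0], "turn": [0, 0, 0], "hand": 0.06}

```text
time: 19.65
ee_pos: [0.4784, -0.0524, 0.2008]
eef_rot: [0.523, 0.853, 0.001, 0.001]
ft_force: [0.3, -0.0, 0.2]
width: 0.06
```

Emit:
apply_moves:
  deltas:
    - {"translation": [0, 0, 0], "turn": [0, 0, 0], "hand": 0.06}

```text
time: 19.75
ee_pos: [0.477, -0.0536, 0.2011]
eef_rot: [0.523, 0.852, 0.002, 0.0]
ft_force: [0.9, 0.2, 0.1]
width: 0.0601
```

```bash
python3 look.py p6 220 150; python3 - <<'E'
from h import *
c=calibration('wrist')
for X in((.4745,-.055,.043),(.415,.006,.083),(.627,.006,.065),(.627,.006,.012)):
    p=proj(c,np.array(X));print(X,p,(p-[160,0])*1.25)
E
```

```text
[ 0.477  -0.0536  0.2011] [0.5233 0.8521 0.0022 0.0005]
(0.4745, -0.055, 0.043) [270.50400626 200.40272785] [138.13000783 250.50340981]
(0.415, 0.006, 0.083) [234.52533876 103.66872182] [ 93.15667345 129.58590228]
(0.627, 0.006, 0.065) [462.69330136 222.84098374] [378.36662671 278.55122968]
(0.627, 0.006, 0.012) [435.05943782 207.83086168] [343.82429727 259.78857709]
```

View pics/p6.png

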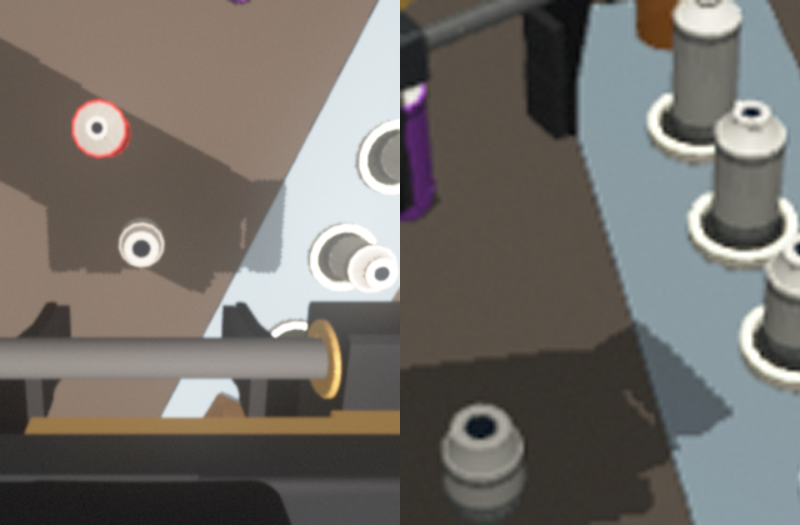

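All three placed barrels stand upright. The 44 is at (142,248) in the wrist crop and its red neighbour at (97,128), clear of the rotated gripper.

Emit:
apply_moves:
  deltas:
    - {"translation": [0, 0, -0.035], "turn": [0, 0, 0], "hand": 0.06}
    - {"translation": [0, 0, -0.035], "turn": [0, 0, 0], "hand": 0.06}
    - {"translation": [0, 0, -0.03], "turn": [0, 0, 0], "hand": 0.06}
    - {"translation": [0, 0, -0.02], "turn": [0, 0, 0], "hand": 0.06}
    - {"translation": [0, 0, 0], "turn": [0, 0, 0], "hand": 0.06}

```text
time: 20.35
ee_pos: [0.4843, -0.0493, 0.0777]
eef_rot: [0.522, 0.853, 0.003, 0.003]
ft_force: [0.1, 0.3, -0.1]
width: 0.0599
```

Emit:
apply_moves:
  deltas:
    - {"translation": [-0.008, -0.005, -0.01], "turn": [0, 0.007, 0], "hand": 0.06}
    - {"translation": [0, 0, -0.015], "turn": [0, 0, 0], "hand": 0.06}
    - {"translation": [0, 0, -0.015], "turn": [0, 0, 0], "hand": 0.06}
    - {"translation": [0, 0, 0], "turn": [0, 0, 0], "hand": 0.06}

```text
time: 20.75
ee_pos: [0.4783, -0.0546, 0.0381]
eef_rot: [0.521, 0.853, 0.001, 0.001]
ft_force: [0.3, 0.0, 0.2]
width: 0.06
```

Emit:
apply_moves:
  deltas:
    - {"translation": [-0.003, 0, -0.007], "turn": [0, 0, 0], "hand": 0.06}
    - {"translation": [0, 0, -0.007], "turn": [0, 0, 0], "hand": 0.06}
    - {"translation": [0, 0, 0], "turn": [0, 0, 0], "hand": 0.06}

```text
time: 21.05
ee_pos: [0.4764, -0.0547, 0.0251]
eef_rot: [0.521, 0.853, 0.002, 0.002]
ft_force: [-1.1, -0.0, 0.7]
width: 0.0598
```

Emit:
apply_moves:
  deltas:
    - {"translation": [-0.001, 0, -0.002], "turn": [0, 0, 0], "hand": 0.06}
    - {"translation": [0, 0, 0], "turn": [0, 0, 0], "hand": 0.042}
    - {"translation": [0, 0, 0], "turn": [0, 0, 0], "hand": 0.03}
    - {"translation": [0, 0, 0], "turn": [0, 0, 0], "hand": 0.02}
    - {"translation": [0, 0, 0], "turn": [0, 0, 0], "hand": 0.02}

```text
time: 21.55
ee_pos: [0.4762, -0.0547, 0.024]
eef_rot: [0.521, 0.853, 0.002, 0.003]
ft_force: [-0.4, 0.5, -0.4]
width: 0.0355
```

Emit:
apply_moves:
  deltas:
    - {"translation": [0, 0, 0], "turn": [0, 0, 0], "hand": 0.02}
    - {"translation": [0, 0, 0], "turn": [0, 0, 0], "hand": 0.02}

```text
time: 21.75
ee_pos: [0.4762, -0.0547, 0.0241]
eef_rot: [0.521, 0.853, 0.002, 0.003]
ft_force: [0.6, -0.0, -0.3]
width: 0.0334
```

Emit:
apply_moves:
  deltas:
    - {"translation": [0, 0, 0.01], "turn": [0, 0, 0], "hand": 0.02}
    - {"translation": [0, 0, 0.02], "turn": [0, 0, 0], "hand": 0.02}
    - {"translation": [0, 0, 0.03], "turn": [0, 0, 0], "hand": 0.02}
    - {"translation": [0, 0, 0], "turn": [0, 0, 0], "hand": 0.02}

```text
time: 22.15
ee_pos: [0.4752, -0.0553, 0.0871]
eef_rot: [0.522, 0.853, 0.001, 0.003]
ft_force: [0.3, 0.1, -1.2]
width: 0.0333
```

Emit:
apply_moves:
  deltas:
    - {"translation": [0.032, -0.005, 0], "turn": [0, 0, 0], "hand": 0.02}
    - {"translation": [0.034, -0.006, 0], "turn": [0, 0, 0], "hand": 0.02}
    - {"translation": [0.034, -0.006, 0], "turn": [0, 0, 0], "hand": 0.02}
    - {"translation": [0.034, -0.006, 0], "turn": [0, 0, 0], "hand": 0.02}
    - {"translation": [0.02, -0.003, 0], "turn": [0, 0, 0], "hand": 0.02}

```text
time: 22.65
ee_pos: [0.632, -0.0802, 0.0881]
eef_rot: [0.521, 0.854, 0.003, 0.001]
ft_force: [0.0, 0.3, -1.1]
width: 0.0339
```

Emit:
apply_moves:
  deltas:
    - {"translation": [0, 0, 0], "turn": [0, 0, 0], "hand": 0.02}

```text
time: 22.75
ee_pos: [0.6337, -0.0806, 0.0875]
eef_rot: [0.52, 0.854, 0.003, 0.002]
ft_force: [0.0, 0.1, -2.2]
width: 0.0338
```

Emit:
apply_moves:
  deltas:
    - {"translation": [-0.003, 0, -0.015], "turn": [0, 0.006, 0], "hand": 0.02}
    - {"translation": [0, 0, -0.01], "turn": [0, 0, 0], "hand": 0.02}
    - {"translation": [0, 0, 0], "turn": [0, 0, 0], "hand": 0.02}

```text
time: 23.05
ee_pos: [0.6282, -0.0804, 0.0593]
eef_rot: [0.521, 0.854, 0.0, -0.002]
ft_force: [-0.1, -0.5, -1.0]
width: 0.0339
```

```bash
python3 look.py p7 260 190
```

```text
[ 0.6282 -0.0804  0.0593] [ 0.5206  0.8538  0.0002 -0.0024]
```

View pics/p7.png

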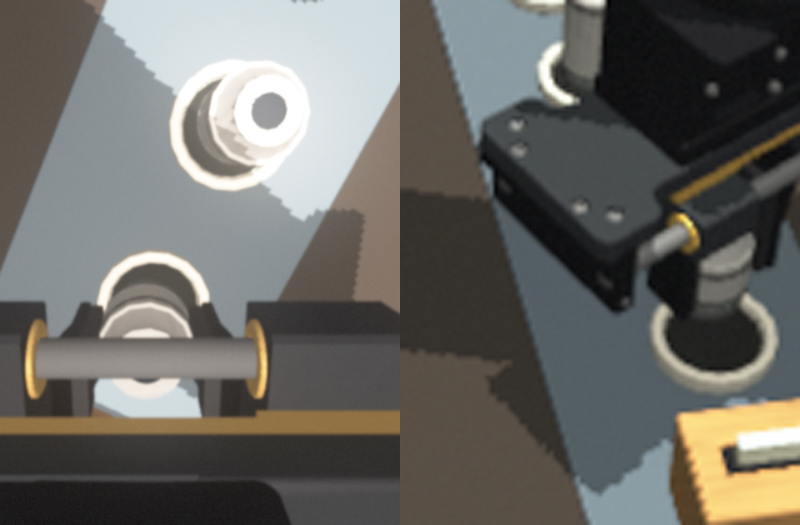

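```bash
python3 - <<'E'
from h import *
c=calibration('wrist');f=lambda x,y:(160+x/1.25,y/1.25)
a=np.radians(27.2)
print('nose',onz(c,f(147,373),.079))
print('rim',onz(c,f(153.5,252),.012)[:2]-.027*np.array((-np.sin(a),np.cos(a))))
S=calibration('side');g=lambda x,y:(260+(x-400)/3.75,190+y/3.75)
print('rim side',onz(S,g(714,331),.011))
print('D3 nose',onz(c,f(269,110),.065),'D3 rim',onz(c,f(236,125),.012))
E
```

```text
nose [ 0.6301082  -0.08221674  0.079     ]
rim [ 0.63349898 -0.08201666]
rim side [ 0.63428962 -0.08310091  0.011     ]
D3 nose [0.6259466  0.00915697 0.065     ] D3 rim [0.62686822 0.00805429 0.012     ]
```

Emit:
apply_moves:
  deltas:
    - {"translation": [0.003, 0, -0.008], "turn": [0, 0, 0], "hand": 0.02}
    - {"translation": [0, 0, -0.007], "turn": [0, 0, 0], "hand": 0.02}
    - {"translation": [0, 0, 0], "turn": [0, 0, 0], "hand": 0.02}

```text
time: 23.45
ee_pos: [0.6324, -0.0801, 0.0456]
eef_rot: [0.52, 0.854, 0.001, -0.001]
ft_force: [-0.7, 0.1, -1.5]
width: 0.0335
```

Emit:
apply_moves:
  deltas:
    - {"translation": [-0.001, -0.001, -0.005], "turn": [0, 0, 0], "hand": 0.02}
    - {"translation": [0, 0, -0.004], "turn": [0, 0, 0], "hand": 0.02}

```text
time: 23.65
ee_pos: [0.6316, -0.0813, 0.0364]
eef_rot: [0.52, 0.854, 0.001, -0.001]
ft_force: [-0.2, 0.4, -1.4]
width: 0.0335
```

Emit:
apply_moves:
  deltas:
    - {"translation": [0, 0, -0.003], "turn": [0, 0, 0], "hand": 0.02}

```text
time: 23.75
ee_pos: [0.6315, -0.0814, 0.0331]
eef_rot: [0.521, 0.854, 0.001, -0.001]
ft_force: [0.1, 0.3, -1.9]
width: 0.0333
```

Emit:
apply_moves:
  deltas:
    - {"translation": [0, 0, -0.0015], "turn": [0, 0, 0], "hand": 0.02}

```text
time: 23.85
ee_pos: [0.6314, -0.0814, 0.032]
eef_rot: [0.521, 0.854, 0.002, -0.001]
ft_force: [-8.9, 1.9, 20.7]
width: 0.0337
```

Emit:
apply_moves:
  deltas:
    - {"translation": [0, 0, 0.0005], "turn": [0, 0, 0], "hand": 0.034}
    - {"translation": [0, 0, 0], "turn": [0, 0, 0], "hand": 0.04}
    - {"translation": [0, 0, 0], "turn": [0, 0, 0], "hand": 0.055}
    - {"translation": [0, 0, 0], "turn": [0, 0, 0], "hand": 0.055}
    - {"translation": [0, 0, 0], "turn": [0, 0, 0], "hand": 0.055}

```text
time: 24.35
ee_pos: [0.6321, -0.0815, 0.0331]
eef_rot: [0.521, 0.854, 0.002, -0.0]
ft_force: [0.0, -0.2, -0.3]
width: 0.0524
```

Emit:
apply_moves:
  deltas:
    - {"translation": [0, 0, 0.03], "turn": [0, 0, 0], "hand": 0.06}
    - {"translation": [0, 0, 0.035], "turn": [0, 0, 0], "hand": 0.06}
    - {"translation": [0, 0, 0.045], "turn": [0, 0, 0], "hand": 0.06}
    - {"translation": [0, 0, 0.045], "turn": [0, 0, 0], "hand": 0.06}

```text
time: 24.75
ee_pos: [0.6271, -0.0808, 0.1855]
eef_rot: [0.521, 0.854, -0.002, -0.006]
ft_force: [0.4, 0.1, -0.3]
width: 0.0596
```

Emit:
apply_moves:
  deltas:
    - {"translation": [-0.045, 0, 0.01], "turn": [0, 0, 0], "hand": 0.06}
    - {"translation": [-0.045, 0, 0.01], "turn": [0, 0, 0], "hand": 0.06}
    - {"translation": [-0.045, 0, 0.01], "turn": [0, 0, 0], "hand": 0.06}
    - {"translation": [-0.045, 0, 0], "turn": [0, 0, 0], "hand": 0.06}
    - {"translation": [0, 0, 0], "turn": [0, 0, 0], "hand": 0.06}

```text
time: 25.25
ee_pos: [0.4456, -0.0818, 0.2232]
eef_rot: [0.52, 0.854, 0.003, -0.0]
ft_force: [0.7, -0.3, 1.0]
width: 0.06
```

```bash
python3 - <<'E'
from h import *
s=readout.read_state();print(s['time'],s['ee_pos'])
t=camera('top');s=camera('side');R=lambda i,w,h:cv2.resize(i,(w,h),interpolation=cv2.INTER_CUBIC)
a=R(t[140:290,150:430],420,225);a=cv2.copyMakeBorder(a,0,335,0,0,cv2.BORDER_CONSTANT)
cv2.imwrite('pics/end.png',cv2.hconcat([a,R(s[110:350,240:400],373,560)])[:,:,::-1])
T,S=calibration('top'),calibration('side')
D=dict(D1=(.611,.17,.091),D2=(.617,.088,.078),D3=(.6255,.006,.065),D4=(.633,-.082,.052))
for k,X in D.items():
    p=proj(T,np.array(X));q=proj(S,np.array(X));print(k,(p-[150,140])*1.5,(q-[240,110])*2.333+[420,0])
E
```

```text
25.25 [ 0.44557046 -0.08175277  0.22322008]
D1 [87.90993982 68.36977183] [560.90928594  87.22918218]
D2 [157.19259014  66.01264525] [589.24720477 163.09770788]
D3 [224.71924948  61.70541396] [624.58094761 248.0924712 ]
D4 [295.30709307  58.37973364] [665.49272279 351.22882198]
```

View pics/end.png

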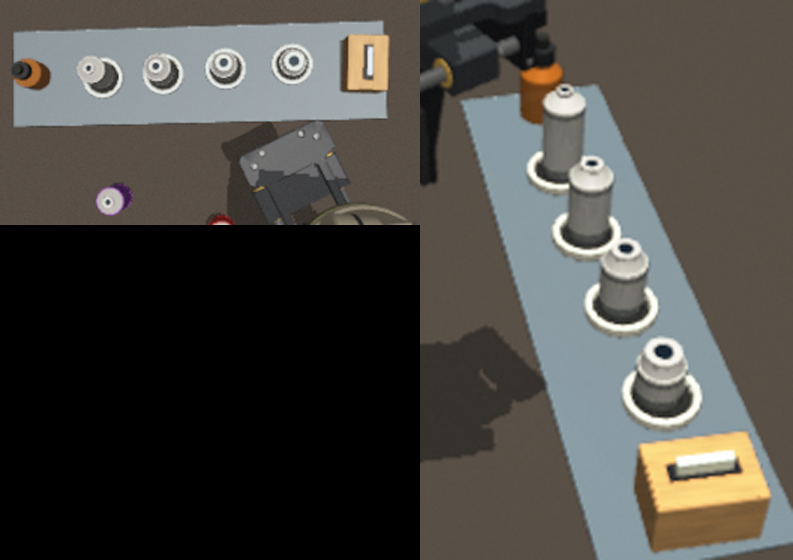

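The final picture shows all four upright in the right order. The noses are at side (565,90), (592,161), (626,247) and (663,351), each within about 5 enlarged pixels (roughly 3 mm) of the dish axes. Oil bottle and carton look unmoved, and the arm is clear.

```bash
python3 -c "
from bench import order;print(order.close_job())"
```

```text
the job is handed in; nothing more can be done
None
```

All four objectives are parked upright, one per dish. Counting from the oil bottle, they run 83, 70, 57, 44 mm. I handed the job in at about 25 s on the robot's clock, well under the 102 s limit.

- **Centring:** In the last top and side pictures, each objective stands within about 3 mm of its dish axis, against the 10 mm limit. Wrist-camera checks after release put the 83 about 1.5 mm off, the 70 under 1 mm and the 57 about 1.5 mm. The 44 was only checked in the final pictures.
- **Left alone:** The oil bottle and carton look unmoved, judged by eye, and I never touched the purple and red look-alikes. The gripper was open and clear of everything at hand-in.
- **Disagreements:** Heights triangulated from the cameras came out 1–5 mm low, and dish positions differed by up to about 4 mm between views. I therefore centred each of the four against its own dish in the same view before lowering. Set-down forces peaked at about 21–30 N at the wrist, against the 120 N wrist limit.

The hand-in gives no verdict, so these checks are my own.

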